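# Sort tart tampers by hidden foot length

### The job

Three tart tampers hang in the green caddy with their feet hidden: some have long feet, some short. Find out which by feel as you take each one out, and stand it upright on its foot in the matching row beside the sample already there, long feet in the low blue stand and short feet in the high white stand, so that all the handles come out level. Set them down gently without dropping or tipping any, let go, and leave the samples, jar, bowl and tins where they are.

Things in the scene. Friction and masses are not known exactly. Their poses are not given: they have to be found in the camera images.
- tamper_a_grip (a point): centre of the handle of one of three look-alike tart tampers hanging in the caddy; z up the handle. Handle: wooden cylinder, diameter 26, 56 tall, this point half-way up. Below it a steel collar, diameter 48, 5 thick, underside 33 below this point, resting on the caddy's top. The foot below is hidden: its end is 95 (long) or 77 (short) below this point; the three are not all of one kind.
- tamper_b_grip (a point): centre of the handle of one of three look-alike tart tampers hanging in the caddy; z up the handle. Handle: wooden cylinder, diameter 26, 56 tall, this point half-way up. Below it a steel collar, diameter 48, 5 thick, underside 33 below this point, resting on the caddy's top. The foot below is hidden: its end is 95 (long) or 77 (short) below this point; the three are not all of one kind.
- tamper_c_grip (a point): centre of the handle of one of three look-alike tart tampers hanging in the caddy; z up the handle. Handle: wooden cylinder, diameter 26, 56 tall, this point half-way up. Below it a steel collar, diameter 48, 5 thick, underside 33 below this point, resting on the caddy's top. The foot below is hidden: its end is 95 (long) or 77 (short) below this point; the three are not all of one kind.
- sample_long_grip (a point): centre of the handle of a loose long-footed tamper, same shape as the others (foot's end 95 below this point), that already stands in the low blue stand as a sample, 50 to 70 from the stand's centre towards its -y; leave it there. z up.
- sample_short_grip (a point): centre of the handle of a loose short-footed tamper, same shape as the others (foot's end 77 below this point), that already stands in the high white stand as a sample, 50 to 70 from the stand's centre towards its -y; leave it there. z up.
- low_stand: fixed low blue row stand for long feet; origin on the bench under its centre. Outside 60 (x) by 200 (y); one open channel along y, 44 wide, 188 long, floor 10 above the origin, walls 15 above the floor. A long tamper on this floor has its handle centre 105 above the origin. The sample takes the -y part; two more fit beside it, e.g. at y = 0 and +60.
- high_stand: fixed high white row stand for short feet; origin on the bench under its centre. Outside 60 (x) by 200 (y); one open channel along y, 44 wide, 188 long, floor 28 above the origin, walls 15 above the floor. A short tamper on this floor has its handle centre 105 above the origin. The sample takes the -y part; two more fit beside it, e.g. at y = 0 and +60.
- caddy: green plastic box, fixed, 100 (x) by 270 (y) by 80 high; origin on the bench under its centre. Three round wells in its top in a row along its y, at y = -85, 0 and +85; each is a 41 hole through an 8 thick top plate. A tamper comes out straight up (62 at most).
- jar: closed amber glass jar with steel cap, diameter 66, 95 high; loose, to be left alone; origin at the centre of its underside.
- bowl: steel bowl, rim diameter 100, 45 high; loose, to be left alone; origin at the centre of its underside.
- tins: small stack of aluminium tart tins, diameter 70, 34 high; loose, to be left alone; origin at the centre of its underside.
- tamper_a: the same tamper; origin on its axis at the underside of the collar, z up. White foot below, diameter 36: long (62 below the origin) or short (44). Name and start pose do not tell which: find out by feel (how low it gets before the foot touches) or by sight once it is out. Loose, 0.1 to 0.2 kg.
- tamper_b: the same tamper; origin on its axis at the underside of the collar, z up. White foot below, diameter 36: long (62 below the origin) or short (44). Name and start pose do not tell which: find out by feel (how low it gets before the foot touches) or by sight once it is out. Loose, 0.1 to 0.2 kg.
- tamper_c: the same tamper; origin on its axis at the underside of the collar, z up. White foot below, diameter 36: long (62 below the origin) or short (44). Name and start pose do not tell which: find out by feel (how low it gets before the foot touches) or by sight once it is out. Loose, 0.1 to 0.2 kg.
- sample_long: the same sample tamper; origin on its axis at the underside of the collar, 33 below the handle's centre, z up.
- sample_short: the same sample tamper; origin on its axis at the underside of the collar, 33 below the handle's centre, z up.

How it is judged:
At the end, for the whole second after the job is handed in: All three tampers and both samples stand in a stand that fits their feet: handle centre 105 mm (within 6) above its underside (18 off in the wrong stand), within 10 mm of the channel's centre line and 85 of its middle, upright within 0.1 rad, at rest (under 0.02 m/s) (((x of tamper_a_grip in the frame of low_stand between -0.01 and 0.01 m and y of tamper_a_grip in the frame of low_stand between -0.085 and 0.085 m and z of tamper_a_grip in the frame of low_stand between 0.099 and 0.111 m and angle between tamper_a_grip's own z axis and vertical below 0.1 rad and linear speed of tamper_a below 0.02 m/s) or (x of tamper_a_grip in the frame of high_stand between -0.01 and 0.01 m and y of tamper_a_grip in the frame of high_stand between -0.085 and 0.085 m and z of tamper_a_grip in the frame of high_stand between 0.099 and 0.111 m and angle between tamper_a_grip's own z axis and vertical below 0.1 rad and linear speed of tamper_a below 0.02 m/s)) and ((x of tamper_b_grip in the frame of low_stand between -0.01 and 0.01 m and y of tamper_b_grip in the frame of low_stand between -0.085 and 0.085 m and z of tamper_b_grip in the frame of low_stand between 0.099 and 0.111 m and angle between tamper_b_grip's own z axis and vertical below 0.1 rad and linear speed of tamper_b below 0.02 m/s) or (x of tamper_b_grip in the frame of high_stand between -0.01 and 0.01 m and y of tamper_b_grip in the frame of high_stand between -0.085 and 0.085 m and z of tamper_b_grip in the frame of high_stand between 0.099 and 0.111 m and angle between tamper_b_grip's own z axis and vertical below 0.1 rad and linear speed of tamper_b below 0.02 m/s)) and ((x of tamper_c_grip in the frame of low_stand between -0.01 and 0.01 m and y of tamper_c_grip in the frame of low_stand between -0.085 and 0.085 m and z of tamper_c_grip in the frame of low_stand between 0.099 and 0.111 m and angle between tamper_c_grip's own z axis and vertical below 0.1 rad and linear speed of tamper_c below 0.02 m/s) or (x of tamper_c_grip in the frame of high_stand between -0.01 and 0.01 m and y of tamper_c_grip in the frame of high_stand between -0.085 and 0.085 m and z of tamper_c_grip in the frame of high_stand between 0.099 and 0.111 m and angle between tamper_c_grip's own z axis and vertical below 0.1 rad and linear speed of tamper_c below 0.02 m/s)) and x of sample_long_grip in the frame of low_stand between -0.01 and 0.01 m and y of sample_long_grip in the frame of low_stand between -0.085 and 0.085 m and z of sample_long_grip in the frame of low_stand between 0.099 and 0.111 m and angle between each of sample_long_grip, sample_short_grip's own z axis and vertical below 0.1 rad and linear speed of each of sample_long, sample_short below 0.02 m/s and x of sample_short_grip in the frame of high_stand between -0.01 and 0.01 m and y of sample_short_grip in the frame of high_stand between -0.085 and 0.085 m and z of sample_short_grip in the frame of high_stand between 0.099 and 0.111 m); the robot touches nothing.
It fails at once if a tamper tips over or is turned on its side (angle between any of tamper_a_grip, tamper_b_grip, tamper_c_grip, sample_long_grip, sample_short_grip's own z axis and vertical above 0.7 rad).
It fails at once if a tamper is dropped (moves faster than 0.35 m/s with no finger on it) ((linear speed of tamper_a above 0.35 m/s and contact force between tamper_a and the fingers below 0.3 N) or (linear speed of tamper_b above 0.35 m/s and contact force between tamper_b and the fingers below 0.3 N) or (linear speed of tamper_c above 0.35 m/s and contact force between tamper_c and the fingers below 0.3 N)).
It fails at once if a tamper is pushed or banged against a stand with over 60 N (contact force between any of tamper_a, tamper_b, tamper_c and low_stand above 60 N or contact force between any of tamper_a, tamper_b, tamper_c and high_stand above 60 N).
It fails at once if a sample tamper is shifted by more than 25 mm (distance of any of sample_long_grip, sample_short_grip from where it was at the start of the episode above 0.025 m).
It fails at once if the jar, the bowl or the tart tins are shifted by more than 25 mm (distance of any of jar, bowl, tins from where it was at the start of the episode above 0.025 m).
It also fails if it takes over 72 s, if anything falls off the work surface, if the arm or the gripper's body presses on something with over 40 N, if the wrist force passes 120 N, or if a joint passes its speed limit or range.

### The arm

A 6-joint arm with a two-finger parallel gripper is mounted at the origin on the work surface. World frame = base frame: x ahead of the robot, y to its left, z up, the work surface at z = 0. Lengths are in m, angles in rad, forces in N, time in s.
With the tool pointing down it reaches from about 0.35 to 0.8 m from the base axis. Payload 7.3 kg.
Tool frame: the origin (TCP) lies midway between the tips of the shut fingers; the grasp point (between the pads) lies 19 mm behind it (env.grip_point_offset is the y of the grasp point in the tool frame, in m); y points along the fingers, x is the direction in which the jaws open and shut, and the axes are right-handed (so a half turn about y gives the same grasp; the last joint's range is limited). The gripper opens to 85 mm and grips with 20 to 120 N. Pads are 22 mm wide; open, the fingers measure 114 mm over their backs; the gripper's body (76 mm by 85 mm) begins 54 mm behind the grasp point. The pads swing forward as they close: fully open they stand 13 mm farther back than shut.
Start: joints at [-1.268, 0.342, 1.524, -0, 1.275, -0.146], TCP at [0.228, -0.473, 0.231] pointing down, gripper open.
Joint ranges: [-2.53, 2.53], [-0.77, 2.02], [0.04, 2.7], [-1, 4.14], [0.28, 2.66], [-3.11, 3.11]. Speed limits (rad/s): [2.57, 2.57, 3.14, 3.14, 3.14, 3.14].

### API

Orientations are given as a unit quaternion [w, x, y, z].
In Python, from rig import get_state, camera, camera_params, finish_job, env gives the robot as it stands.
- The arm moves only by the tool apply_moves, never from a script. Its argument "increments" is text: rows parted by semicolons, each of 7 numbers parted by spaces: the shift along the tool's x, y, z in cm, then the turn, a rotation vector about the tool's x, y, z in degrees, then the opening, from -1 (shut) to 1 (fully open). A call has exactly 10 rows; each row is the pose to reach, as a shift and turn from the pose measured when the call began, along the tool's axes at that moment; what a row does not reach only later rows make up. A row lasts 1/8 s, in which the tool goes at most 62.5 mm and 10.7 degrees, less where a joint would pass 70% of its speed; a pose out of reach is approached as far as the arm can. A call with a gripper value outside its range is refused whole. The fingers move at their own pace and stop on an object; "grip_force" is the grip in N (left out, the last holds). Time passes only in rows, so rows that repeat a pose let the fingers close, or fill a call up. It gives the time, the measured TCP pose, the force and the opening at its end, in the units of the state.
- get_state(): the state, without advancing time (a new reading comes with each control period).
- camera(name): name is "side" or "top" or "wrist"; returns (picture, depth): 480x640x3 uint8, red, green, blue; 480x640 float32, m along the optical axis (not along the pixel's ray), 0 where there is no reading.
- camera_params(name): a dict with "mtx" (3x3 intrinsics, pixels), "R" (3x3) and "t" (3): a world point X has camera coordinates R X + t. Camera axes: x right, y down, z forward; pixel columns grow to the right and rows downward; lengths in m; the calibration is good to about 2 mm. A picture is of the moment at which its call begins: read the wrist's pose just before it. camera_params takes no time and is no camera call; for the wrist camera it gives the pose at the moment of the call.
- finish_job(): hands the job in, once; it reports no verdict.
The state is a dict: "time_s": time; "joint_pos": joint angles; "qd": joint speeds; "joint_efforts": joint torques, N m; "tool_pos": TCP position; "eef_rot": TCP orientation; "force": force on the tool from outside, world axes, zero at the start; "torque": the same for the moment, N m; "gripper_width": finger opening in m.
Only numpy, scipy, OpenCV 4.12 (cv2) and the standard library are available. Lean on these libraries where they do the work, as an engineer would, in place of code of your own. Each camera call takes 0.05 s, during which the arm holds its last target.

## Working session

There is one attempt and no reset: what is moved stays moved. The work goes in short steps, Python scripts to look and compute and a tool call to move; the robot and the scene stay as the last step left them, time stands still between calls to the robot, and variables do not carry over. Pictures are saved under pics/ and viewed, and the job is handed in when it is done.

Besides the shell and the picture viewer there is one more tool, called after "Emit:" as name(argument=value, ...), one argument or row to a line, values as JSON. apply_moves: Moves the arm, as the interface text tells. Its arguments: {"type":"object","properties":{"increments":{"type":"string"},"grip_force":{"type":"number"}},"required":["increments"]}

```bash
ls; mkdir -p pics; python3 - <<'E'
from rig import *
import cv2
s=get_state();print({k:s[k] for k in ['time_s','tool_pos','eef_rot','force','gripper_width']}, env.grip_point_offset)
for n in ['top','side']:
    p,d=camera(n);cv2.imwrite(f'pics/{n}0.png',p[...,::-1]);import numpy as np;np.save(f'{n}0.npy',d)
    c=camera_params(n);print(c)
E
```

```text
pics
{'time_s': 0.0, 'tool_pos': array([ 0.22768076, -0.47258739,  0.23061096]), 'eef_rot': array([ 0.59910495, -0.59835552,  0.37663644, -0.37575113]), 'force': array([ 0.27530726, -0.79284074, -0.27767353]), 'gripper_width': 0.08510741983970738} -0.0187
{'mtx': array([[569.29958353,   0.        , 316.41259787],
       [  0.        , 569.29958353, 240.4988997 ],
       [  0.        ,   0.        ,   1.        ]]), 'R': array([[-0.01549166, -0.99963944, -0.02193152],
       [-0.99799452,  0.01680511, -0.06102896],
       [ 0.06137552,  0.0209421 , -0.99789502]]), 't': array([-0.03478504,  0.63378893,  1.09439666])}
{'mtx': array([[455.65294678,   0.        , 317.01263   ],
       [  0.        , 455.65294678, 231.5738941 ],
       [  0.        ,   0.        ,   1.        ]]), 'R': array([[ 0.91086356, -0.41230059, -0.01832511],
       [-0.29685588, -0.62368089, -0.72311737],
       [ 0.2867127 ,  0.66410118, -0.69048205]]), 't': array([-0.60947003,  0.22663272,  0.66603631])}
```

View pics/top0.png

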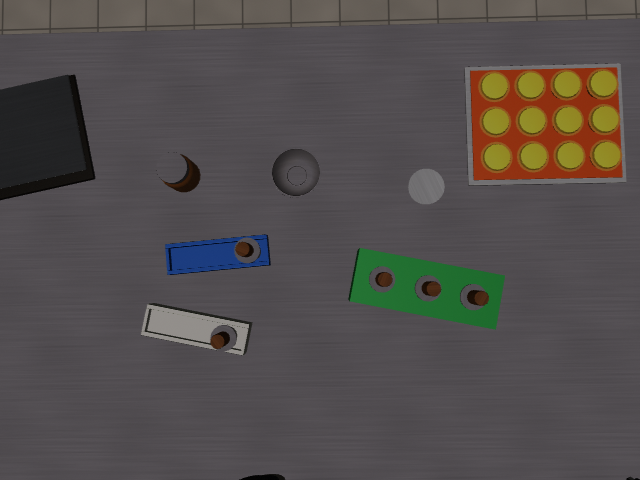

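View pics/side0.png

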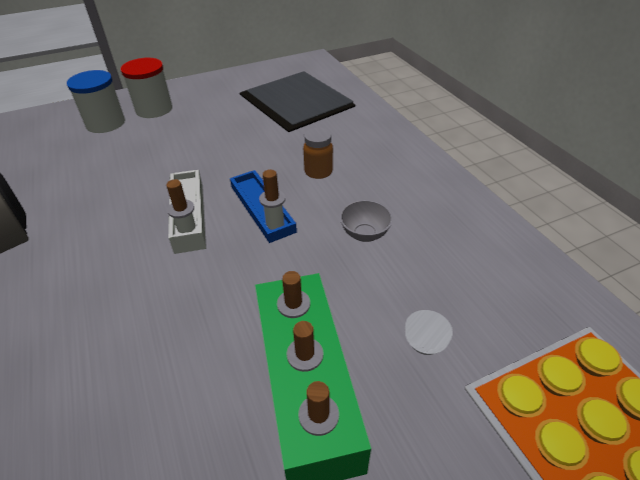

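Top view: the caddy is at right-centre with handles at (384,280), (432,289) and (481,298). The blue stand is at (218,255) and the white one at (196,329), each with its sample at the right end.

```bash
cat > h.py <<'E'
import numpy as np,cv2
from rig import *
def cloud(d,c):
    v,u=np.mgrid[0:480,0:640]; K=c['mtx']
    P=np.stack([(u-K[0,2])/K[0,0]*d,(v-K[1,2])/K[1,1]*d,d],-1)
    return (P-c['t'])@c['R']
E
python3 - <<'E'
from h import *
for n in ['top','side']:
    im=cv2.imread(f'pics/{n}0.png');d=np.load(f'{n}0.npy');W=cloud(d,camera_params(n))
    hsv=cv2.cvtColor(im,cv2.COLOR_BGR2HSV);H,S,V=cv2.split(hsv)
    ok=d>0
    z=W[...,2]
    print(n,'table z',np.median(z[ok&(abs(W[...,0]-.5)<.3)&(abs(W[...,1])<.3)]))
    xy=lambda m:W[m][:,:2]
    def rect(m,name):
        r=cv2.minAreaRect(xy(m).astype(np.float32)*1000);print(name,m.sum(),np.round(r[0],1),np.round(r[1],1),round(r[2],2),'z',np.percentile(z[m],[5,50,95]).round(4))
    reg=ok&(W[...,0]>0.2)&(W[...,0]<.8)&(abs(W[...,1])<.5)
    er=lambda m:cv2.morphologyEx(m.astype(np.uint8),cv2.MORPH_OPEN,np.ones((3,3)))>0
    rect(er(reg&(abs(H.astype(int)-65)<15)&(S>120)&(z>.07)),'green')
    rect(er(reg&(abs(H.astype(int)-112)<12)&(S>120)&(z>.018)),'blue')
    # handles: high, brown-ish cylinder tops
    m=er(reg&(z>.105)&(z<.16)&(H<20)&(S>80))
    k,l,st,ce=cv2.connectedComponentsWithStats(m.astype(np.uint8))
    for i in range(1,k):
        mm=l==i
        if mm.sum()<25: continue
        zt=np.percentile(z[mm],90); t=mm&(z>zt-.006)
        (cx,cy),r=cv2.minEnclosingCircle(xy(t).astype(np.float32)*1000)
        print('handle',ce[i].round(),mm.sum(),t.sum(),'ztop',zt.round(4),'c',round(cx,1),round(cy,1),'r',round(r,1),'mean',xy(t).mean(0).round(4))
    print('white')
    w=er(reg&(S<60)&(z>.032)&(z<.055)&(W[...,1]>.1)&(W[...,0]<.5));rect(w,'white')
E
```

```text
top table z 0.0009574840683810159
green 6349 [ 538.8 -247.6] [271.2 100. ] 78.2 z [0.0772 0.0804 0.0835]
blue 960 [609.4 150.3] [ 60.3 201.6] 4.63 z [0.0212 0.0249 0.0285]
handle [243. 249.] 191 161 ztop 0.1351 c 614.4 83.0 r 12.7 mean [0.614 0.083]
handle [384. 279.] 183 156 ztop 0.1434 c 556.9 -164.1 r 12.3 mean [ 0.5568 -0.1642]
handle [432. 288.] 204 163 ztop 0.1437 c 539.4 -248.0 r 12.7 mean [ 0.5392 -0.2474]
handle [479. 297.] 233 165 ztop 0.1433 c 522.3 -329.2 r 12.5 mean [ 0.5226 -0.3291]
handle [219. 340.] 207 160 ztop 0.1352 c 453.5 127.8 r 12.5 mean [0.4533 0.128 ]
white
white 801 [467. 191.] [196.6  60.9] 78.09 z [0.0367 0.0428 0.0463]
side table z -0.0007223665813163693
green 10484 [ 541.  -246.1] [271.6  99.3] 78.07 z [0.0773 0.0791 0.0806]
blue 586 [612.2 150.8] [ 59.9 203.5] 4.58 z [0.0192 0.0235 0.0253]
handle [270. 179.] 236 112 ztop 0.1324 c 617.3 82.6 r 13.0 mean [0.6156 0.0809]
handle [175. 189.] 242 123 ztop 0.1323 c 457.2 128.0 r 13.6 mean [0.4558 0.1261]
handle [292. 285.] 448 226 ztop 0.1405 c 558.7 -164.7 r 12.7 mean [ 0.558  -0.1661]
handle [303. 336.] 520 291 ztop 0.1406 c 540.6 -248.2 r 12.8 mean [ 0.5402 -0.2494]
handle [318. 399.] 635 389 ztop 0.1407 c 523.6 -329.9 r 12.4 mean [ 0.5231 -0.3309]
white
white 537 [470.5 192. ] [200.   60.2] 77.94 z [0.0342 0.0416 0.0511]
```

```bash
python3 - <<'E'
import cv2
im=cv2.imread('pics/top0.png')
cv2.imwrite('pics/cropst.png',cv2.resize(im[225:365,130:290],None,fx=5,fy=4.2,interpolation=cv2.INTER_CUBIC)[:600,:800]*1)
a=cv2.resize(im[225:365,130:290],(800,600),interpolation=cv2.INTER_CUBIC);cv2.imwrite('pics/cropst2.png',cv2.convertScaleAbs(a,alpha=1.6))
E
```

```text
(no output)
```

View pics/cropst2.png

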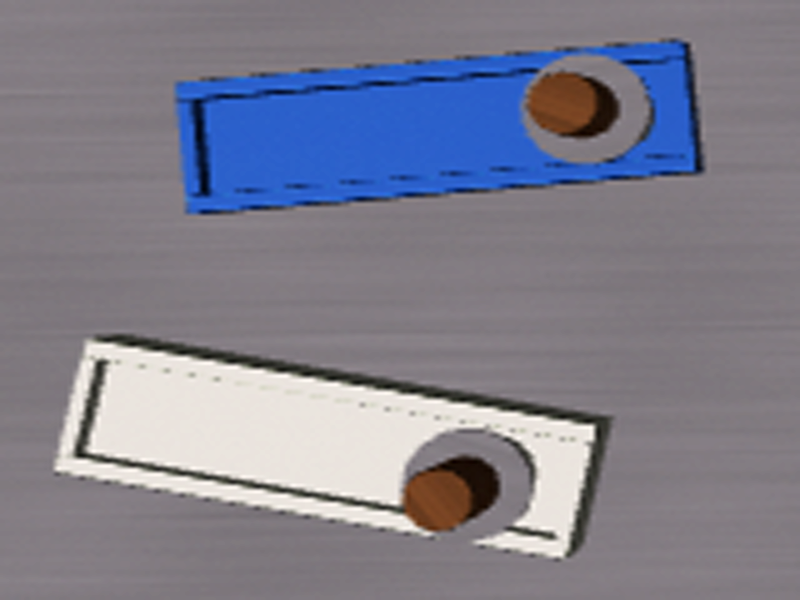

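```bash
cat >> h.py <<'E'
from scipy.spatial.transform import Rotation as Ro
S={'c1':((.5578,-.1646),78.1),'c2':((.5400,-.2482),78.1),'c3':((.5230,-.3297),78.1)}
def stand(c,ang,y): a=np.radians(ang);return (c[0]+y*np.cos(a),c[1]+y*np.sin(a)),ang
for y in (0,60): 
    S[f'b{y}']=stand((.611,.1505),94.6,y/1000); S[f'w{y}']=stand((.469,.1918),78.0,y/1000)
def plan(name,z,dz=0):
    """z = height of grasp point"""
    s=get_state(); q=s['eef_rot'];R0=Ro.from_quat([q[1],q[2],q[3],q[0]]);p=s['tool_pos']
    (x,y),ang=S[name] if isinstance(name,str) else name
    M=R0.as_matrix()
    best=None
    for k in (0,180):
        a=np.radians(ang-90+k); X=np.array([np.cos(a),np.sin(a),0]);Y=np.array([0,0,-1.]);Z=np.cross(X,Y)
        rv=(R0.inv()*Ro.from_matrix(np.c_[X,Y,Z])).as_rotvec(degrees=True)
        if best is None or np.linalg.norm(rv)<np.linalg.norm(best): best=rv
    t=np.array([x,y,z+env.grip_point_offset])
    sh=M.T@(t-p)*100
    up=M.T@np.array([0,0,1.])
    print(name,'shift cm',sh.round(2),'turn',best.round(2),'up axis',up.round(3),'tcp',p.round(4),'w',round(s['gripper_width'],4),'F',s['force'].round(2),'t',s['time_s'],'q6',s['joint_pos'].round(2))
E
python3 -c "
from h import *
for n in S: print(n,np.round(S[n][0],4))
plan('c1',.19);plan('c1',.115)"
```

```text
c1 [ 0.5578 -0.1646]
c2 [ 0.54   -0.2482]
c3 [ 0.523  -0.3297]
b0 [0.611  0.1505]
w0 [0.469  0.1918]
b60 [0.6062 0.2103]
w60 [0.4815 0.2505]
c1 shift cm [-13.42   5.97  43.11] turn [-4.000e-02 -5.238e+01 -6.000e-02] up axis [-0.001 -1.     0.   ] tcp [ 0.2277 -0.4727  0.2307] w 0.0855 F [ 0.45 -0.82 -0.02] t 0.1 q6 [-1.27  0.34  1.52  0.    1.28 -0.15]
c1 shift cm [-13.41  13.47  43.1 ] turn [-4.000e-02 -5.238e+01 -6.000e-02] up axis [-0.001 -1.     0.   ] tcp [ 0.2277 -0.4727  0.2307] w 0.0855 F [ 0.45 -0.82 -0.02] t 0.1 q6 [-1.27  0.34  1.52  0.    1.28 -0.15]
```

Emit:
apply_moves(
  increments="-0.6 0 2 0 -3 0 1; -2 0.5 6.5 0 -10 0 1; -3.6 1 11.5 0 -18 0 1; -5.2 1.5 16.7 0 -26 0 1; -6.8 2 22 0 -34 0 1; -8.5 2.5 27.5 0 -42 0 1; -10.2 3 33 0 -48 0 1; -11.9 3.5 38.2 0 -52.4 0 1; -13 3.8 41.8 0 -52.4 0 1; -13.4 4 43.1 0 -52.4 0 1",
  grip_force=40,
)

```text
time_s: 1.35
tool_pos: [0.5589, -0.162, 0.1904]
eef_rot: [0.704, -0.703, 0.072, -0.071]
force: [0.3, 0.6, 0.3]
gripper_width: 0.0854
```

```bash
python3 -c "
from h import *
plan('c1',.115)
p,d=camera('wrist');c=camera_params('wrist');np.save('w1.npy',d);cv2.imwrite('pics/w1.png',p[...,::-1]);print(c['mtx'][0],c['t']@-c['R'])"
```

```text
c1 shift cm [-0.04  9.41 -0.29] turn [-0.1   0.27 -0.09] up axis [-0.002 -1.     0.002] tcp [ 0.5589 -0.162   0.1904] w 0.0854 F [0.34 0.61 0.32] t 1.35 q6 [-0.41  0.48  1.42  0.    1.24 -0.21]
[372.30714325   0.         322.49776527] [ 0.57627822 -0.0799116   0.33262825]
```

View pics/w1.png

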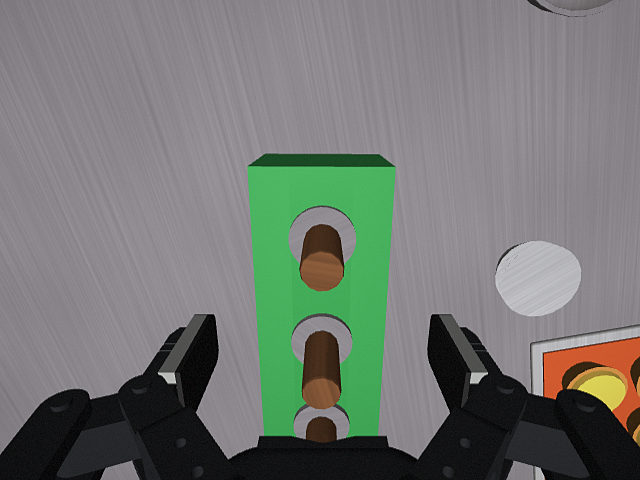

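```bash
python3 -c "
from h import *
d=np.load('w1.npy');W=cloud(d,camera_params('wrist'));print(W[272,322],W[392,322],W[160,322])"
```

```text
[ 0.55851202 -0.16375137  0.14044908] [ 0.54148966 -0.24576985  0.13988108] [ 0.56862249 -0.11416852  0.04646648]
```

Emit:
apply_moves(
  increments="0 1 -0.3 0 0 0 1; 0 3 -0.3 0 0 0 1; 0 5.5 -0.3 0 0 0 1; 0 7.5 -0.3 0 0 0 1; 0 8.8 -0.3 0 0 0 1; 0 9.3 -0.3 0 0 0 1; 0 9.3 -0.3 0 0 0 -1; 0 9.3 -0.3 0 0 0 -1; 0 9.3 -0.3 0 0 0 -1; 0 9.3 -0.3 0 0 0 -1",
  grip_force=40,
)

```text
time_s: 2.65
tool_pos: [0.5586, -0.1648, 0.0978]
eef_rot: [0.704, -0.703, 0.072, -0.072]
force: [-0.2, 0.3, 2.1]
gripper_width: 0.025
```

```bash
python3 -c "
from h import *
plan('c1',.25)"
```

```text
c1 shift cm [ -0.09 -13.35   0.02] turn [-0.11  0.24 -0.03] up axis [-0.001 -1.     0.002] tcp [ 0.5586 -0.1648  0.0978] w 0.025 F [-0.21  0.32  2.08] t 2.65 q6 [-0.42  0.58  1.54  0.    1.03 -0.22]
```

Emit:
apply_moves(
  increments="0 -0.5 0 0 0 0 -1; 0 -1.7 0 0 0 0 -1; 0 -3.5 0 0 0 0 -1; 0 -5.5 0 0 0 0 -1; 0 -7.5 0 0 0 0 -1; 0 -9.5 0 0 0 0 -1; 0 -11.5 0 0 0 0 -1; 0 -13 0 0 0 0 -1; 0 -13.5 0 0 0 0 -1; 0 -13.5 0 0 0 0 -1",
)

```text
time_s: 3.9
tool_pos: [0.5585, -0.165, 0.2328]
eef_rot: [0.704, -0.703, 0.072, -0.072]
force: [-1.0, 0.7, -1.1]
gripper_width: 0.0249
```

```bash
python3 -c "
from h import *
plan('b0',.25);plan('w0',.25)
p,d=camera('side');cv2.imwrite('pics/s1.png',cv2.convertScaleAbs(p[...,::-1],alpha=1.5));np.save('s1.npy',d)"
```

```text
b0 shift cm [-1.24  0.21 31.96] turn [ -0.11 -16.26  -0.02] up axis [-0.001 -1.     0.002] tcp [ 0.5585 -0.165   0.2328] w 0.0249 F [-0.96  0.65 -1.1 ] t 3.9 q6 [-0.42  0.45  1.36  0.    1.34 -0.22]
w0 shift cm [-15.98   0.22  33.13] turn [-0.11  0.34 -0.03] up axis [-0.001 -1.     0.002] tcp [ 0.5585 -0.165   0.2328] w 0.0249 F [-0.96  0.65 -1.1 ] t 3.9 q6 [-0.42  0.45  1.36  0.    1.34 -0.22]
```

View pics/s1.png

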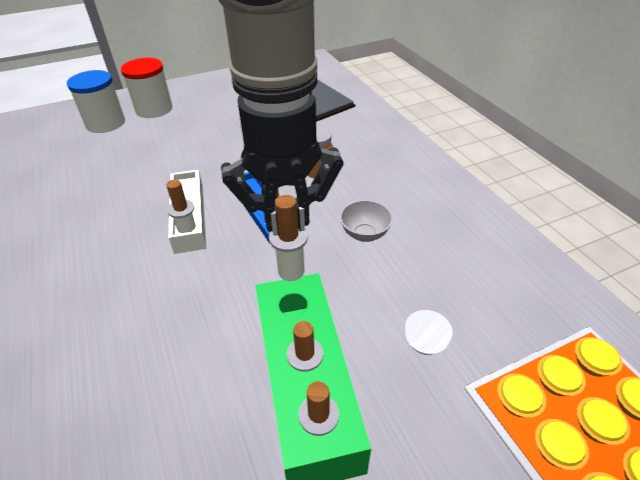

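```bash
cat >> h.py <<'E'
def feet(png,x,y,zc):
    """overlay predicted foot-end outline; red long, cyan short, yellow collar underside"""
    im=cv2.imread(png);c=camera_params('side');a=np.linspace(0,2*np.pi,40)
    for dz,r,col in ((.095,.018,(0,0,255)),(.077,.018,(255,255,0)),(.033,.024,(0,255,255))):
        P=np.c_[x+r*np.cos(a),y+r*np.sin(a),np.full(40,zc-dz)]
        u=cv2.projectPoints(P,cv2.Rodrigues(c['R'])[0],c['t'],c['mtx'],None)[0][:,0]
        if dz==.033: m=u.mean(0).astype(int)
        cv2.polylines(im,[u.round().astype(int)],True,col,1)
    cr=im[max(0,m[1]-60):m[1]+60,m[0]-80:m[0]+80]
    cv2.imwrite(png.replace('.png','f.png'),cv2.resize(cr,None,fx=5,fy=5,interpolation=cv2.INTER_NEAREST))
E
python3 -c "
from h import *
feet('pics/s1.png',.5585,-.165,.2328+.0187-.0035)"
```

```text
(no output)
```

View pics/s1f.png

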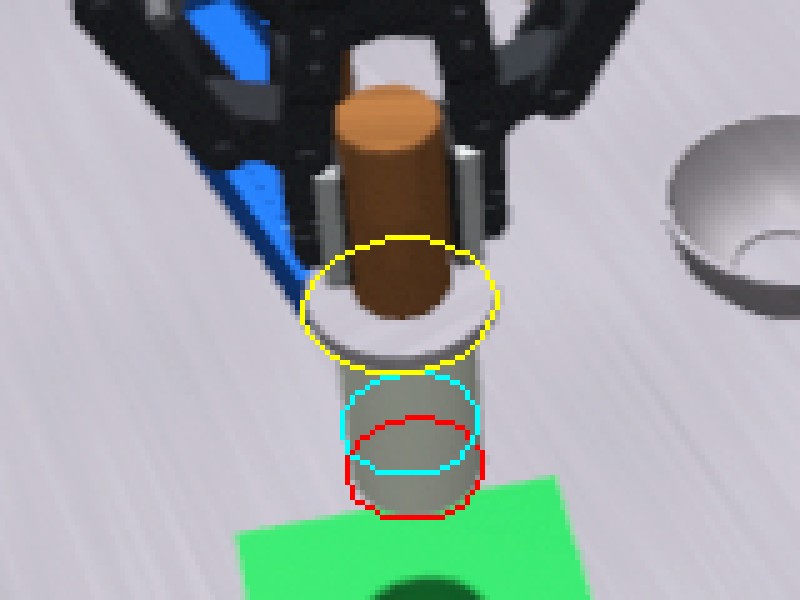

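The foot's end matches the red outline, so this one is long. It goes to the blue stand at y=+60.

```bash
python3 -c "
from h import *
plan('b60',.265)"
```

```text
b60 shift cm [-2.9  -1.32 37.72] turn [ -0.13 -16.26  -0.07] up axis [-0.002 -1.     0.002] tcp [ 0.5583 -0.1649  0.2322] w 0.0247 F [ 0.16  0.   -1.9 ] t 3.95 q6 [-0.42  0.45  1.36  0.    1.34 -0.22]
```

Emit:
apply_moves(
  increments="-0.1 -0.5 1.2 0 0 0 -1; -0.3 -1 4.2 0 -2 0 -1; -0.7 -1.3 9 0 -4 0 -1; -1.1 -1.3 14 0 -6 0 -1; -1.5 -1.3 19.2 0 -8.5 0 -1; -1.9 -1.3 24.4 0 -11 0 -1; -2.3 -1.3 29.6 0 -13.5 0 -1; -2.6 -1.3 34 0 -15 0 -1; -2.8 -1.3 36.8 0 -16.3 0 -1; -2.9 -1.3 37.7 0 -16.3 0 -1",
)

```text
time_s: 5.2
tool_pos: [0.6055, 0.2124, 0.2455]
eef_rot: [0.707, -0.706, -0.029, 0.03]
force: [-1.0, -0.7, -1.3]
gripper_width: 0.0247
```

```bash
python3 -c "
from h import *
plan('b60',.1085)"
```

```text
b60 shift cm [ 0.09 15.57 -0.26] turn [-0.15  0.18 -0.12] up axis [-0.002 -1.     0.003] tcp [0.6055 0.2124 0.2455] w 0.0247 F [-1.01 -0.72 -1.29] t 5.2 q6 [0.22 0.56 1.14 0.   1.45 0.13]
```

Emit:
apply_moves(
  increments="0.05 0.5 -0.2 0 0 0 -1; 0.1 2 -0.3 0 0 0 -1; 0.1 4.5 -0.3 0 0 0 -1; 0.1 7.5 -0.3 0 0 0 -1; 0.1 10 -0.3 0 0 0 -1; 0.1 11.8 -0.3 0 0 0 -1; 0.1 12.8 -0.3 0 0 0 -1; 0.1 13.5 -0.3 0 0 0 -1; 0.1 14.2 -0.3 0 0 0 -1; 0.1 14.7 -0.3 0 0 0 -1",
)

```text
time_s: 6.45
tool_pos: [0.6065, 0.2099, 0.0984]
eef_rot: [0.707, -0.706, -0.029, 0.03]
force: [0.3, -0.1, -2.1]
gripper_width: 0.025
```

```bash
python3 -c "
from h import *
plan('b60',.1085)
p,d=camera('side');cv2.imwrite('pics/s2.png',cv2.resize(cv2.convertScaleAbs(p[130:260,170:340,::-1],alpha=1.5),None,fx=4.6,fy=4.6))"
```

```text
b60 shift cm [-0.03  0.86  0.04] turn [-0.15  0.18 -0.09] up axis [-0.002 -1.     0.003] tcp [0.6065 0.2099 0.0984] w 0.025 F [ 0.27 -0.13 -2.14] t 6.45 q6 [0.21 0.67 1.35 0.   1.12 0.13]
```

View pics/s2.png

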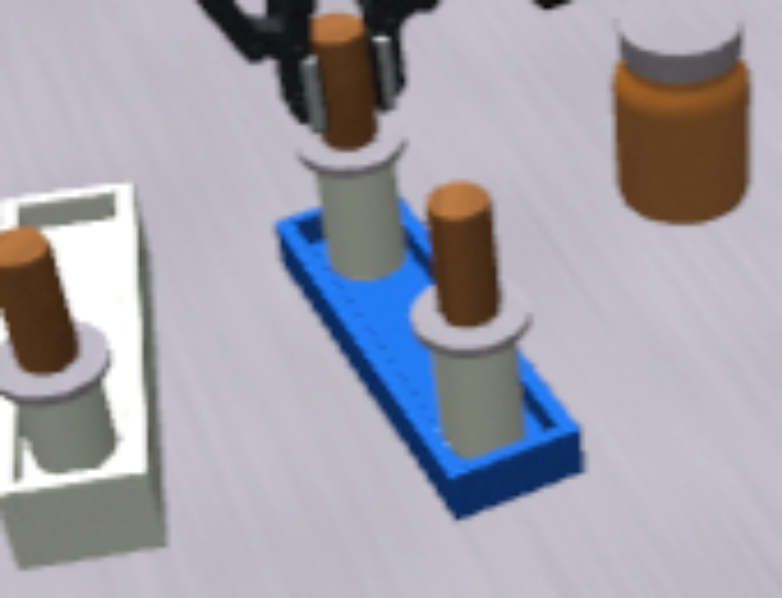

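The foot is in the blue channel and clear of the walls. Next I lower it slowly to the floor.

Emit:
apply_moves(
  increments="0 0.15 0 0 0 0 -1; 0 0.3 0 0 0 0 -1; 0 0.4 0 0 0 0 -1; 0 0.5 0 0 0 0 -1; 0 0.6 0 0 0 0 -1; 0 0.68 0 0 0 0 -1; 0 0.75 0 0 0 0 -1; 0 0.8 0 0 0 0 -1; 0 0.85 0 0 0 0 -1; 0 0.87 0 0 0 0 -1",
)

```text
time_s: 7.75
tool_pos: [0.6062, 0.2099, 0.0898]
eef_rot: [0.707, -0.706, -0.029, 0.03]
force: [-2.7, -0.8, 5.5]
gripper_width: 0.0249
```

```bash
python3 -c "
from h import *
plan('b60',.1085)"
```

```text
b60 shift cm [0.   0.   0.04] turn [-0.15  0.19 -0.12] up axis [-0.002 -1.     0.003] tcp [0.6062 0.2099 0.0898] w 0.0249 F [-2.65 -0.75  5.48] t 7.75 q6 [0.21 0.68 1.35 0.   1.11 0.13]
```

Contact at about 7 N, at the height expected for a long foot. Releasing.

Emit:
apply_moves(
  increments="0 0 0 0 0 0 0.2; 0 0 0 0 0 0 0.4; 0 0 0 0 0 0 0.8; 0 0 0 0 0 0 1; 0 -1 0 0 0 0 1; 0 -3 0 0 0 0 1; 0 -6 0 0 0 0 1; 0 -9 0 0 0 0 1; 0 -11.5 0 0 0 0 1; 0 -12 0 0 0 0 1",
)

```text
time_s: 9.0
tool_pos: [0.6074, 0.2098, 0.2125]
eef_rot: [0.708, -0.705, -0.03, 0.029]
force: [-0.1, 1.1, -0.3]
gripper_width: 0.0853
```

```bash
python3 -c "
from h import *
plan('c2',.21)
p,d=camera('side');cv2.imwrite('pics/s3.png',cv2.resize(cv2.convertScaleAbs(p[130:260,170:340,::-1],alpha=1.5),None,fx=4.6,fy=4.6))"
```

```text
c2 shift cm [-10.54   1.95 -45.09] turn [-0.2  16.69  0.11] up axis [ 0.002 -1.     0.003] tcp [0.6074 0.2098 0.2125] w 0.0853 F [-0.11  1.11 -0.32] t 9.0 q6 [0.21 0.57 1.2  0.   1.36 0.13]
```

View pics/s3.png

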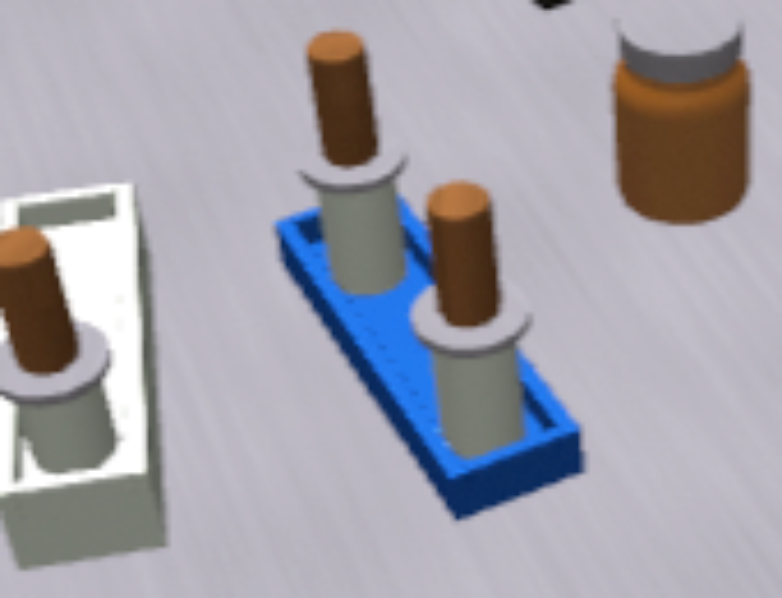

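The first tamper stands upright at about (365,180) in the crop. Next is c2.

Emit:
apply_moves(
  increments="-0.4 0 -2 0 1 0 1; -1.5 0 -6.5 0 3 0 1; -2.8 0 -12 0 5 0 1; -4.1 0 -17.5 0 7 0 1; -5.4 0 -23 0 9 0 1; -6.7 0 -28.7 0 11 0 1; -8 0.5 -34.2 0 13 0 1; -9.3 1 -39.7 0 15 0 1; -10.2 1.5 -43.7 0 16.5 0 1; -10.5 1.9 -45.1 0 16.7 0 1",
)

```text
time_s: 10.3
tool_pos: [0.538, -0.2512, 0.1896]
eef_rot: [0.704, -0.702, 0.076, -0.074]
force: [0.0, 0.2, -0.2]
gripper_width: 0.0853
```

```bash
python3 -c "
from h import *
plan('c2',.1165)"
```

```text
c2 shift cm [0.15 9.18 0.31] turn [-0.2  -0.26 -0.14] up axis [-0.003 -1.     0.003] tcp [ 0.538  -0.2512  0.1896] w 0.0853 F [ 0.   0.2 -0.2] t 10.3 q6 [-0.57  0.5   1.39  0.    1.26 -0.36]
```

Emit:
apply_moves(
  increments="0.1 1 0.3 0 0 0 1; 0.1 3 0.3 0 0 0 1; 0.1 5.5 0.3 0 0 0 1; 0.1 7.5 0.3 0 0 0 1; 0.1 8.8 0.3 0 0 0 1; 0.1 9.2 0.3 0 0 0 1; 0.1 9.2 0.3 0 0 0 -1; 0.1 9.2 0.3 0 0 0 -1; 0.1 9.2 0.3 0 0 0 -1; 0.1 9.2 0.3 0 0 0 -1",
)

```text
time_s: 11.55
tool_pos: [0.5398, -0.2484, 0.0983]
eef_rot: [0.704, -0.702, 0.075, -0.075]
force: [-0.3, -0.5, 2.8]
gripper_width: 0.0251
```

Emit:
apply_moves(
  increments="0 -0.5 0 0 0 0 -1; 0 -1.7 0 0 0 0 -1; 0 -3.5 0 0 0 0 -1; 0 -5.5 0 0 0 0 -1; 0 -7.5 0 0 0 0 -1; 0 -9.5 0 0 0 0 -1; 0 -11.5 0 0 0 0 -1; 0 -13.2 0 0 0 0 -1; 0 -14.4 0 0 0 0 -1; 0 -15 0 0 0 0 -1",
)

```text
time_s: 12.8
tool_pos: [0.54, -0.249, 0.2492]
eef_rot: [0.704, -0.702, 0.075, -0.075]
force: [-0.9, 0.4, -2.3]
gripper_width: 0.0253
```

```bash
python3 -c "
from h import *
s=get_state()
p,d=camera('side');cv2.imwrite('pics/s4.png',cv2.convertScaleAbs(p[...,::-1],alpha=1.5))
t=s['tool_pos'];feet('pics/s4.png',t[0],t[1],t[2]+.0187-.0035)
plan('b0',.265);plan('w60',.265);plan('w0',.265)"
```

```text
b0 shift cm [-1.49  0.43 40.55] turn [ -0.15 -16.77   0.02] up axis [ 0.    -1.     0.003] tcp [ 0.5401 -0.249   0.2495] w 0.025 F [-0.12 -0.31 -0.52] t 12.85 q6 [-0.56  0.46  1.29  0.    1.39 -0.35]
w60 shift cm [-16.26   0.44  47.59] turn [-0.15 -0.17  0.  ] up axis [ 0.    -1.     0.003] tcp [ 0.5401 -0.249   0.2495] w 0.025 F [-0.12 -0.31 -0.52] t 12.85 q6 [-0.56  0.46  1.29  0.    1.39 -0.35]
w0 shift cm [-16.24   0.43  41.59] turn [-0.15 -0.17  0.  ] up axis [ 0.    -1.     0.003] tcp [ 0.5401 -0.249   0.2495] w 0.025 F [-0.12 -0.31 -0.52] t 12.85 q6 [-0.56  0.46  1.29  0.    1.39 -0.35]
```

View pics/s4f.png

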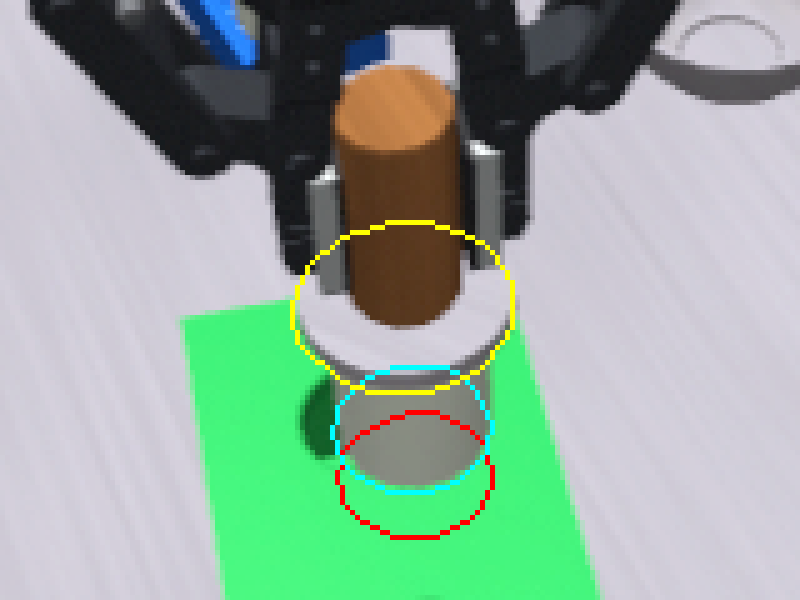

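The foot's end matches the cyan outline, so this one is short. It goes to white at y=+60.

Emit:
apply_moves(
  increments="-0.6 0 1.7 0 0 0 -1; -2 0 5.8 0 0 0 -1; -3.9 0 11.4 0 0 0 -1; -5.8 0 17 0 0 0 -1; -7.7 0 22.6 0 0 0 -1; -9.6 0 28.2 0 0 0 -1; -11.5 0 33.8 0 0 0 -1; -13.4 0 39.3 0 0 0 -1; -15 0 44 0 0 0 -1; -16 0 46.8 0 0 0 -1",
)

```text
time_s: 14.1
tool_pos: [0.4803, 0.2451, 0.2501]
eef_rot: [0.704, -0.702, 0.074, -0.074]
force: [-0.3, 0.4, -2.0]
gripper_width: 0.0248
```

```bash
python3 -c "
from h import *
plan('w60',.1085)"
```

```text
w60 shift cm [ 0.03 16.03  0.51] turn [-0.14 -0.01 -0.09] up axis [-0.002 -1.     0.002] tcp [0.4803 0.2451 0.2501] w 0.0248 F [-0.25  0.38 -1.97] t 14.1 q6 [0.33 0.35 1.45 0.   1.33 0.54]
```

Emit:
apply_moves(
  increments="0 0.5 0.3 0 0 0 -1; 0 2 0.5 0 0 0 -1; 0 4.5 0.5 0 0 0 -1; 0 7.5 0.5 0 0 0 -1; 0 10 0.5 0 0 0 -1; 0 12 0.5 0 0 0 -1; 0 13.2 0.5 0 0 0 -1; 0 14 0.5 0 0 0 -1; 0 14.7 0.5 0 0 0 -1; 0 15.2 0.5 0 0 0 -1",
)

```text
time_s: 15.35
tool_pos: [0.4814, 0.2504, 0.0981]
eef_rot: [0.704, -0.702, 0.074, -0.074]
force: [-0.0, -0.7, -0.8]
gripper_width: 0.025
```

```bash
python3 -c "
from h import *
plan('w60',.1085)
p,d=camera('side');cv2.imwrite('pics/s5.png',cv2.resize(cv2.convertScaleAbs(p[130:260,130:300,::-1],alpha=1.5),None,fx=4.6,fy=4.6))"
```

```text
w60 shift cm [0.01 0.83 0.01] turn [-0.15 -0.01 -0.06] up axis [-0.001 -1.     0.003] tcp [0.4814 0.2504 0.0981] w 0.025 F [-0.02 -0.69 -0.79] t 15.35 q6 [0.34 0.51 1.65 0.   0.97 0.54]
```

View pics/s5.png

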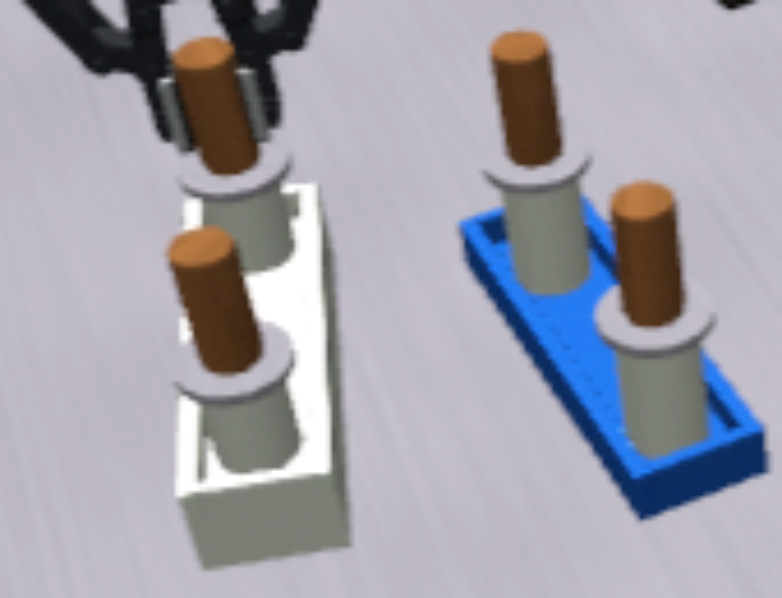

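The foot, at about (245,240), is in the white channel.

Emit:
apply_moves(
  increments="0 0.15 0 0 0 0 -1; 0 0.3 0 0 0 0 -1; 0 0.4 0 0 0 0 -1; 0 0.5 0 0 0 0 -1; 0 0.6 0 0 0 0 -1; 0 0.68 0 0 0 0 -1; 0 0.74 0 0 0 0 -1; 0 0.78 0 0 0 0 -1; 0 0.82 0 0 0 0 -1; 0 0.84 0 0 0 0 -1",
)

```text
time_s: 16.65
tool_pos: [0.4811, 0.2504, 0.0903]
eef_rot: [0.704, -0.702, 0.074, -0.074]
force: [-3.9, -1.7, 10.0]
gripper_width: 0.025
```

Contact at the expected height confirms a short foot. Releasing.

Emit:
apply_moves(
  increments="0 0 0 0 0 0 0.2; 0 0 0 0 0 0 0.4; 0 0 0 0 0 0 0.8; 0 0 0 0 0 0 1; 0 -1 0 0 0 0 1; 0 -3 0 0 0 0 1; 0 -6 0 0 0 0 1; 0 -9 0 0 0 0 1; 0 -11.5 0 0 0 0 1; 0 -12 0 0 0 0 1",
)

```text
time_s: 17.9
tool_pos: [0.482, 0.2504, 0.2124]
eef_rot: [0.705, -0.702, 0.073, -0.075]
force: [-0.3, 0.0, 0.1]
gripper_width: 0.0854
```

```bash
python3 -c "
from h import *
plan('c3',.21)
p,d=camera('side');cv2.imwrite('pics/s6.png',cv2.resize(cv2.convertScaleAbs(p[130:260,130:300,::-1],alpha=1.5),None,fx=4.6,fy=4.6))"
```

```text
c3 shift cm [ 16.08   1.89 -55.9 ] turn [-0.27 -0.11  0.13] up axis [ 0.002 -1.     0.005] tcp [0.482  0.2504 0.2124] w 0.0854 F [-0.28  0.01  0.08] t 17.9 q6 [0.34 0.39 1.51 0.   1.24 0.54]
```

View pics/s6.png

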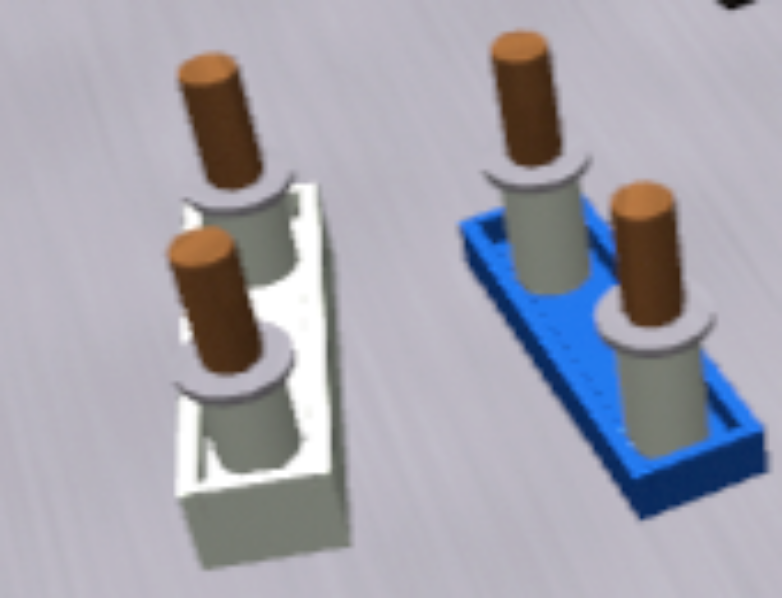

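The second tamper stands upright in the white stand at about (235,150). Next is c3, over two calls because it is far.

Emit:
apply_moves(
  increments="0.5 0 -1.7 0 0 0 1; 1.6 0 -5.6 0 0 0 1; 3.2 0 -11 0 0 0 1; 4.8 0 -16.6 0 0 0 1; 6.4 0 -22.2 0 0 0 1; 8 0 -27.8 0 0 0 1; 9.6 0 -33.4 0 0 0 1; 11.2 0 -39 0 0 0 1; 12.8 0.5 -44.6 0 0 0 1; 14.4 1 -50.2 0 0 0 1",
)

```text
time_s: 19.2
tool_pos: [0.5167, -0.2732, 0.1986]
eef_rot: [0.705, -0.702, 0.074, -0.074]
force: [0.8, 0.5, -0.3]
gripper_width: 0.0853
```

```bash
python3 -c "
from h import *
plan('c3',.1170)"
```

```text
c3 shift cm [ 1.81 10.   -5.44] turn [-0.27 -0.15 -0.05] up axis [-0.001 -1.     0.005] tcp [ 0.5167 -0.2732  0.1986] w 0.0853 F [ 0.78  0.51 -0.32] t 19.2 q6 [-0.62  0.48  1.4   0.    1.26 -0.41]
```

Emit:
apply_moves(
  increments="1.2 0 -3.6 0 0 0 1; 1.7 0 -5 0 0 0 1; 1.8 0 -5.4 0 0 0 1; 1.8 0.5 -5.4 0 0 0 1; 1.8 2 -5.4 0 0 0 1; 1.8 4.5 -5.4 0 0 0 1; 1.8 7 -5.4 0 0 0 1; 1.8 9 -5.4 0 0 0 1; 1.8 10 -5.4 0 0 0 1; 1.8 10 -5.4 0 0 0 1",
)

```text
time_s: 20.45
tool_pos: [0.5228, -0.3284, 0.0975]
eef_rot: [0.705, -0.701, 0.075, -0.073]
force: [-0.3, 0.2, 0.6]
gripper_width: 0.0856
```

```bash
python3 -c "
from h import *
plan('c3',.1170)"
```

```text
c3 shift cm [ 0.05 -0.08 -0.12] turn [-0.31 -0.1  -0.13] up axis [-0.002 -1.     0.005] tcp [ 0.5228 -0.3284  0.0975] w 0.0856 F [-0.32  0.24  0.58] t 20.45 q6 [-0.69  0.64  1.42  0.    1.09 -0.48]
```

Emit:
apply_moves(
  increments="0 -0.1 -0.1 0 0 0 -1; 0 -0.1 -0.1 0 0 0 -1; 0 -0.1 -0.1 0 0 0 -1; 0 -0.1 -0.1 0 0 0 -1; 0 -0.5 -0.1 0 0 0 -1; 0 -1.7 -0.1 0 0 0 -1; 0 -3.5 -0.1 0 0 0 -1; 0 -5.5 -0.1 0 0 0 -1; 0 -7 -0.1 0 0 0 -1; 0 -8 -0.1 0 0 0 -1",
)

```text
time_s: 21.7
tool_pos: [0.5228, -0.33, 0.1787]
eef_rot: [0.705, -0.701, 0.074, -0.074]
force: [0.1, 0.4, -1.0]
gripper_width: 0.0251
```

Emit:
apply_moves(
  increments="0 -0.5 0 0 0 0 -1; 0 -2 0 0 0 0 -1; 0 -4 0 0 0 0 -1; 0 -6 0 0 0 0 -1; 0 -7 0 0 0 0 -1; 0 -7.2 0 0 0 0 -1; 0 -7.2 0 0 0 0 -1; 0 -7.2 0 0 0 0 -1; 0 -7.2 0 0 0 0 -1; 0 -7.2 0 0 0 0 -1",
)

```text
time_s: 22.95
tool_pos: [0.5228, -0.3303, 0.2504]
eef_rot: [0.705, -0.701, 0.074, -0.074]
force: [-0.0, 0.2, -0.9]
gripper_width: 0.0253
```

```bash
python3 -c "
from h import *
s=get_state()
p,d=camera('side');cv2.imwrite('pics/s7.png',cv2.convertScaleAbs(p[...,::-1],alpha=1.5))
t=s['tool_pos'];feet('pics/s7.png',t[0],t[1],t[2]+.0187-.0035)
plan('b0',.265);plan('w0',.265)"
```

```text
b0 shift cm [-1.37  0.67 48.87] turn [ -0.3  -16.61  -0.05] up axis [-0.002 -1.     0.005] tcp [ 0.5228 -0.3304  0.2505] w 0.0252 F [-0.23  0.57 -0.83] t 23.0 q6 [-0.69  0.51  1.21  0.    1.43 -0.48]
w0 shift cm [-16.12   0.7   49.95] turn [-0.29 -0.01 -0.09] up axis [-0.002 -1.     0.005] tcp [ 0.5228 -0.3304  0.2505] w 0.0252 F [-0.23  0.57 -0.83] t 23.0 q6 [-0.69  0.51  1.21  0.    1.43 -0.48]
```

View pics/s7f.png

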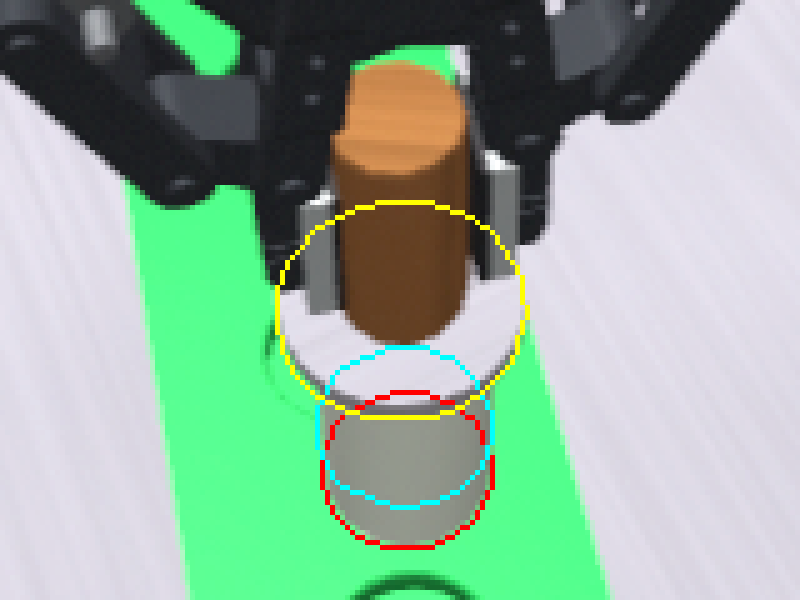

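Long again, so this one goes to the blue stand at y=0.

Emit:
apply_moves(
  increments="0 0 1.6 0 0 0 -1; -0.2 0 5.6 0 -2 0 -1; -0.3 0 11.2 0 -4 0 -1; -0.5 0 17 0 -6 0 -1; -0.7 0 22.8 0 -8 0 -1; -0.8 0 28.6 0 -10 0 -1; -1 0 34.4 0 -12 0 -1; -1.1 0 40.2 0 -14 0 -1; -1.3 0 45 0 -16 0 -1; -1.4 0 48 0 -16.6 0 -1",
)

```text
time_s: 24.25
tool_pos: [0.6083, 0.1457, 0.2531]
eef_rot: [0.709, -0.704, -0.029, 0.03]
force: [0.4, -0.3, -1.1]
gripper_width: 0.0255
```

```bash
python3 -c "
from h import *
plan('b0',.1085)"
```

```text
b0 shift cm [ 0.31 16.33  0.35] turn [-0.35  0.19 -0.01] up axis [-0.    -1.     0.006] tcp [0.6083 0.1457 0.2531] w 0.0255 F [ 0.38 -0.3  -1.08] t 24.25 q6 [0.11 0.52 1.19 0.01 1.44 0.03]
```

Emit:
apply_moves(
  increments="0.3 0.5 0.4 0 0 0 -1; 0.3 2 0.4 0 0 0 -1; 0.3 4.5 0.4 0 0 0 -1; 0.3 7.5 0.4 0 0 0 -1; 0.3 10.3 0.4 0 0 0 -1; 0.3 12.5 0.4 0 0 0 -1; 0.3 13.6 0.4 0 0 0 -1; 0.3 14.4 0.4 0 0 0 -1; 0.3 15 0.4 0 0 0 -1; 0.3 15.5 0.4 0 0 0 -1",
)

```text
time_s: 25.5
tool_pos: [0.6111, 0.1509, 0.0983]
eef_rot: [0.709, -0.704, -0.03, 0.029]
force: [-1.0, -0.1, -1.4]
gripper_width: 0.0252
```

```bash
python3 -c "
from h import *
plan('b0',.1085)
p,d=camera('side');cv2.imwrite('pics/s8.png',cv2.resize(cv2.convertScaleAbs(p[130:260,150:320,::-1],alpha=1.5),None,fx=4.6,fy=4.6))"
```

```text
b0 shift cm [-0.02  0.85 -0.04] turn [-0.35  0.18  0.05] up axis [ 0.001 -1.     0.006] tcp [0.6111 0.1509 0.0983] w 0.0252 F [-1.01 -0.06 -1.35] t 25.5 q6 [0.12 0.65 1.39 0.01 1.1  0.03]
```

View pics/s8.png

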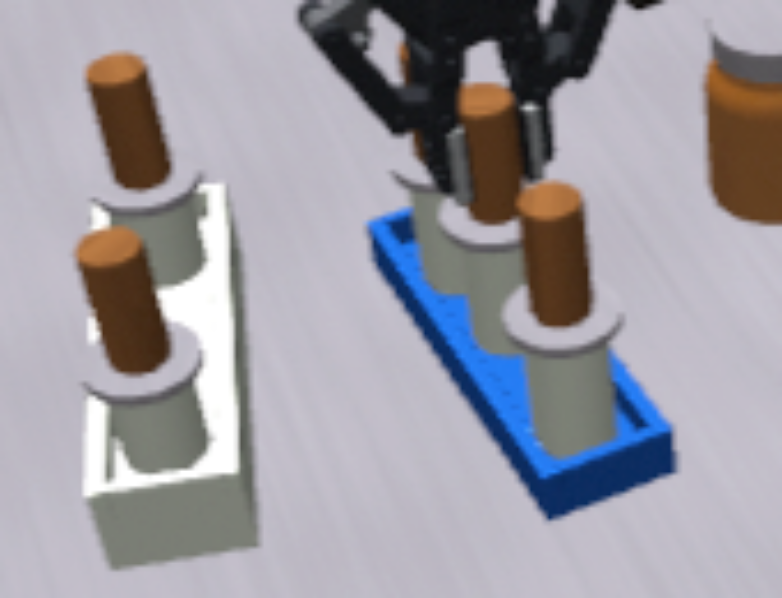

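The foot, at about (495,330), is in the channel between its two neighbours.

Emit:
apply_moves(
  increments="0 0.15 0 0 0 0 -1; 0 0.3 0 0 0 0 -1; 0 0.4 0 0 0 0 -1; 0 0.5 0 0 0 0 -1; 0 0.6 0 0 0 0 -1; 0 0.68 0 0 0 0 -1; 0 0.74 0 0 0 0 -1; 0 0.78 0 0 0 0 -1; 0 0.82 0 0 0 0 -1; 0 0.86 0 0 0 0 -1",
)

```text
time_s: 26.8
tool_pos: [0.6109, 0.151, 0.091]
eef_rot: [0.709, -0.704, -0.03, 0.029]
force: [-4.7, -0.9, 13.1]
gripper_width: 0.025
```

Emit:
apply_moves(
  increments="0 0 0 0 0 0 0.2; 0 0 0 0 0 0 0.4; 0 0 0 0 0 0 0.8; 0 0 0 0 0 0 1; 0 -1 0 0 0 0 1; 0 -3 0 0 0 0 1; 0 -6 0 0 0 0 1; 0 -9 0 0 0 0 1; 0 -11.5 0 0 0 0 1; 0 -12 0 0 0 0 1",
)

```text
time_s: 28.05
tool_pos: [0.6118, 0.1504, 0.2136]
eef_rot: [0.709, -0.704, -0.031, 0.028]
force: [0.0, -0.3, -0.4]
gripper_width: 0.0857
```

```bash
python3 -c "
from h import *
plan('b0',.21)"
```

```text
b0 shift cm [-0.09  2.23  0.  ] turn [-0.36  0.2   0.32] up axis [ 0.006 -1.     0.006] tcp [0.6118 0.1504 0.2136] w 0.0857 F [ 0.04 -0.3  -0.37] t 28.05 q6 [0.12 0.55 1.24 0.01 1.34 0.03]
```

Emit:
apply_moves(
  increments="-0.5 -1 -3 0 0 0 1; -1 -2 -8 0 0 0 1; -2 -3 -13 0 0 0 1; -3 -3 -18 0 0 0 1; -4 -3 -23 0 0 0 1; -5 -3 -27 0 0 0 1; -6 -3 -29 0 0 0 1; -6 -3 -30 0 0 0 1; -6 -3 -30 0 0 0 1; -6 -3 -30 0 0 0 1",
)

```text
time_s: 29.3
tool_pos: [0.5772, -0.1527, 0.2412]
eef_rot: [0.709, -0.704, -0.032, 0.028]
force: [0.1, -0.6, 0.1]
gripper_width: 0.0854
```

```bash
python3 - <<'E'
from h import *
bl={'b':((.611,.1505),94.6),'w':((.469,.1918),78.0)}
for n in ['top','side']:
    p,d=camera(n);im=p[...,::-1];cv2.imwrite(f'pics/{n}9.png',im);W=cloud(d,camera_params(n))
    hsv=cv2.cvtColor(np.ascontiguousarray(im),cv2.COLOR_BGR2HSV);H,S_,V=cv2.split(hsv);z=W[...,2]
    m=(d>0)&(W[...,1]>.04)&(W[...,1]<.32)&(W[...,0]>.4)&(W[...,0]<.68)&(z>.105)&(z<.16)&(H<20)&(S_>80)
    k,l,st,ce=cv2.connectedComponentsWithStats(m.astype(np.uint8))
    for i in range(1,k):
        mm=l==i
        if mm.sum()<25: continue
        zt=np.percentile(z[mm],90);t=mm&(z>zt-.006);c=W[t].mean(0)
        for b,(o,a) in bl.items():
            a=np.radians(a);v=c[:2]-o;yy=v@[np.cos(a),np.sin(a)];xx=v@[np.sin(a),-np.cos(a)]
            if abs(xx)<.03: print(n,b,'top z',zt.round(4),'x',(xx*1000).round(1),'y',(yy*1000).round(1))
E
```

```text
top b top z 0.1354 x -2.3 y -67.4
top b top z 0.1352 x -1.4 y -0.5
top b top z 0.1354 x -1.9 y 58.5
top w top z 0.1349 x -0.6 y 59.0
top w top z 0.135 x -2.0 y -65.6
side b top z 0.1328 x 0.5 y 56.9
side w top z 0.1319 x 2.6 y 57.1
side b top z 0.1319 x 0.6 y -8.6
side w top z 0.1321 x 0.9 y -67.1
side b top z 0.1131 x 0.7 y -78.7
```

View pics/top9.png

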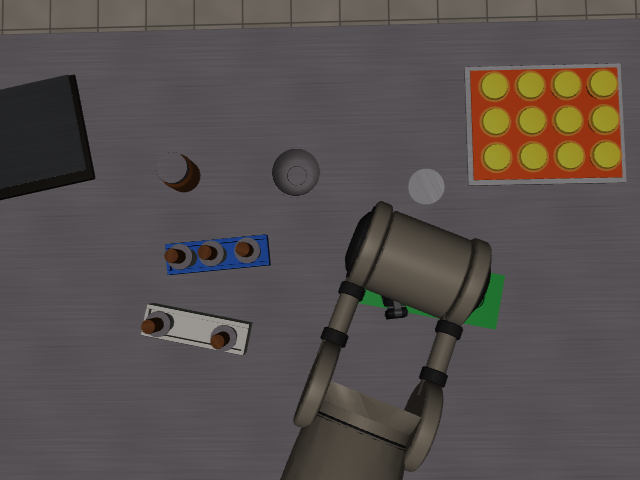

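View pics/side9.png

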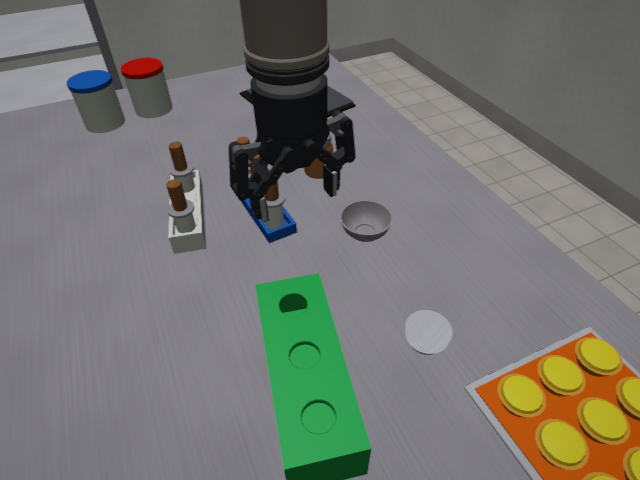

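The top view shows all five handles at the same height (top z about 0.135) and within about 2.5 mm of the channel centre lines. The bowl, tins and jar have not moved, and the arm is clear and touching nothing. Handing in.

```bash
python3 -c "
from rig import *
print(finish_job())"
```

```text
the job is handed in; nothing more can be done
None
```

All three tampers now stand upright in their matching stands, and I handed the job in after about 29 s; no verdict is reported.

- **Which feet:** Counting from the caddy's +y end, the first and third tampers have long feet and the second a short one. The side camera showed this once each was lifted, and the height at which each foot touched the stand floor agreed (7–15 N at contact).
- **Where they stand:** The two long ones are in the blue stand at about y = +60 and 0. The short one is in the white stand at about y = +60.
- **Last check, top camera:** All five handle tops are level within 1 mm, at about 0.135 m. They are within about 2.5 mm of the channel centre lines, and nothing else looks moved.
- **Disagreements:** The side camera read the handle tops about 3 mm lower and their positions across the channel 2–3 mm different, which is roughly the stated calibration error. Its readings of two blue-stand handles along the row (y −9 and −79) were thrown off because the gripper partly hid them, so I relied on the top view there.

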